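# Switch the battery-cell sorter to its other chute and feed the waiting cells

## Robot

A 6-joint arm with a two-finger parallel gripper is mounted at the origin on the work surface. World frame = base frame: x ahead of the robot, y to its left, z up, the work surface at z = 0. Lengths are in m, angles in rad, forces in N, time in s.
With the tool pointing down it reaches from about 0.275 to 0.725 m from the base axis. Payload 15.9 kg.
Tool frame: the origin (TCP) lies midway between the tips of the shut fingers; the grasp point (between the pads) lies 19 mm behind it; z points along the fingers, y is the direction in which the jaws open and shut (so a half turn about z gives the same grasp; the last joint's range is limited). The gripper opens to 85 mm and grips with 20 to 120 N. Pads are 22 mm wide; open, the fingers measure 114 mm over their backs; the gripper's body (76 mm by 85 mm) begins 54 mm behind the grasp point. The pads swing forward as they close: fully open they stand 13 mm farther back than shut.
Start: joints at [-1.149, 0.213, -0.034, 1.323, 0, 1.571], TCP at [0.205, -0.456, 0.231] pointing down, gripper open.
Joint ranges: [-2.98, 2.98], [-0.74, 1.72], [-1.14, 1.35], [-2.1, 2.04], [-1.57, 1.44], [-3.14, 3.14]. Speed limits (rad/s): [1.89, 1.89, 2.39, 2.57, 3.14, 3.14].

## Interface

Orientations are given as a rotation vector (axis times angle).
In Python, from cell import arm, imaging, finder gives the robot as it stands. The module is installed in compiled form; this text tells all that it offers.
- The arm moves only by the tool step_arm, never from a script. Its argument "deltas" is a list of rows, each an object of numbers: "ax", "ay", "az": the turn, a rotation vector about the tool's x, y, z in rad; "x", "y", "z": the shift along the tool's x, y, z in cm; "claw": the closure, from 0 (fully open) to 1 (shut). In form: [{"ax": .., "ay": .., "az": .., "x": .., "y": .., "z": .., "claw": ..}, ...]. A call has 1 to 20 rows; each row shifts and turns the commanded pose from where the row before left it, along the tool's axes as they then stand; what a row does not reach is not made up. A row lasts 1/10 s, in which the tool goes at most 50 mm and 8.59 degrees, less where a joint would pass 70% of its speed; a pose out of reach is approached as far as the arm can. A call with a gripper value outside its range is refused whole. The fingers move at their own pace and stop on an object; "grip_force" is the grip in N (left out, the last holds). Time passes only in rows, so rows that do not move let the fingers close. It gives the time, the measured TCP pose, the force and the opening at its end, in the units of the state.
- arm.get_obs(): the state, without advancing time (a new reading comes with each control period).
- imaging.get_image(name): name is "scene" or "side" or "wrist"; returns (picture, depth): 384x512x3 uint8, red, green, blue; 384x512 float32, m along the optical axis (not along the pixel's ray), 0 where there is no reading.
- imaging.camera_info(name): a dict with "K" (3x3 intrinsics, pixels), "rvec" (rotation vector, rad) and "tvec" (3), from world to camera coordinates, as OpenCV has them. Camera axes: x right, y down, z forward; pixel columns grow to the right and rows downward; lengths in m; the calibration is good to about 2 mm. The wrist camera is an equidistant fisheye: a pixel r from the principal point sees the ray r / f radians off the axis. A picture is of the moment at which its call begins: read the wrist's pose just before it. camera_info takes no time and is no camera call; for the wrist camera it gives the pose at the moment of the call.
- arm.job_done(): hands the job in, once; it reports no verdict.
Trained networks look in the newest picture that a camera, given by its name, has taken for a name from the list of things; names that differ only in an ending like _2 or _b are one class to them, and where a whole thing is asked for, a point or a joint stands for the part that bears it (a point fixed in the world has none). Each returns a list of dicts, best first, with "p" (0 to 1); they miss things now and then, are a little off and sometimes report something else, mostly with a low value. They report only what shows in the picture. A call takes as long as a camera call. They do not tell look-alikes from the thing itself.
- finder.look_for(camera, query): "at" ([row, column] in pixels, amid what is visible of it).
The state is a dict: "t": time; "joint_positions": joint angles; "qd": joint speeds; "joint_torque": joint torques, N m; "tool_pos": TCP position; "ee_rot": TCP orientation; "ft_force": force on the tool from outside, world axes, zero at the start; "moment": the same for the moment, N m; "grip_width": opening from 0.0 (shut) to 1.0 (fully open).
Only numpy, scipy, OpenCV 4.12 (cv2) and the standard library are available. Lean on these libraries where they do the work, as an engineer would, in place of code of your own. Each camera call takes 0.05 s, during which the arm holds its last target. There are 200 camera calls.

## Task

The two battery cells waiting on the sorter's shelf belong in the other tray, the left one as seen from the robot. With the fingertips, press down the raised end of the seesaw gate so that it rocks over its pivot and tips to the left, and then push both cells along the shelf and off its open edge so that they roll by themselves down the left chute into the left tray. Do not pick anything up, do not touch the cells once they have left the shelf, leave the gate tipped to the left, and leave the cell in the right tray, the spray can, the parts box and the screwdriver where they are.

Things in the scene. Friction and masses are not known exactly. Their poses are not given: they have to be found in the camera images.
- sorter: fixed bench sorter of plywood and sheet aluminium, 130 x 460 mm, 125 mm high at the shelf; origin under its middle, on the table; x points away from the robot, y to the left, z up. In the middle the seesaw gate; left and right of it mirror-image chutes (from y = +-80 mm) lead down to a tray at either end
- shelf_edge (a point): middle of the shelf's open left edge, in its upper face: y = -30 mm on the sorter, 114 mm above the table, above the gate's middle. The level shelf runs from here to the right, to y = -125 mm, also open there; 74 mm wide (x = +-37 mm) between side rails 10 mm high. Ribs 1.5 mm high at y = -34.5 and -100.5 mm keep the cells from rolling off; a light push takes them over
- tray_left (a point): middle of the left tray's floor, 13 mm above the table, y = 184 mm on the sorter; the tray is 68 mm long (along y), 80 mm wide, with side cheeks 56 mm and an end wall 53 mm high above the table; the right tray mirrors it
- gate (a joint): tilt of the seesaw gate, rad: 0 level, negative = right end low (as at the start), positive = left end low; stops at -0.28 and 0.28. A steel trough 170 mm long (along y), 80 mm wide, pivoted at its middle, 70 mm above the table. A weight over the pivot on the far side (x = 59 to 79 mm, up to z = 136 mm) makes it fall to the side it leans to; 1 N on a pad moves it
- pad_left (a point): centre of the upper face of the gate's left press pad, a steel plate 44 x 44 x 4 mm that sticks out of the gate towards the robot and moves with it (on the sorter x = -72, y about 73 mm): 94 mm above the table when raised, 54 mm when down. Only the base, 8 mm high, lies beneath
- pad_right (a point): the same for the right press pad, y about -73 mm: low at the start
- cell_a: the waiting cell nearer the shelf's open left edge: black battery cell, a cylinder 18 mm in diameter and 65 mm long, about 46 g, in slick wrap; the point is its centre and its own x axis is the cylinder's axis (parallel to the sorter's x; it may have rolled about it), lying on the shelf at y = -56 to -50 mm in the sorter's frame
- cell_b: the second waiting cell, behind the first: black battery cell, a cylinder 18 mm in diameter and 65 mm long, about 46 g, in slick wrap; the point is its centre and its own x axis is the cylinder's axis (parallel to the sorter's x; it may have rolled about it), lying on the shelf at y = -86 to -78 mm
- cell_c: already sorted: black battery cell, a cylinder 18 mm in diameter and 65 mm long, about 46 g, in slick wrap; the point is its centre and its own x axis is the cylinder's axis (parallel to the sorter's x; it may have rolled about it), lying in the right tray; to be left alone
- spray: yellow spray can with a white nozzle, 54 mm in diameter, 190 mm high, standing to the left of the sorter; origin under its centre; a bystander
- partsbox: closed clear and white parts box, 104 x 164 x 40 mm, beyond the sorter; origin under its centre; a bystander
- driver: screwdriver with an orange handle, 160 mm long, lying between the sorter and the robot; its x axis runs along the tool; a bystander
Mind the look-alikes: they are no part of the job. What is shaped like the cell_b but orange is not meant. Leave any orange look-alike of the cell_a alone.

How it is judged:
By the outcome, as a careful person would: the job done as asked, in the order asked, and still so for the second after the job is handed in, with the robot touching nothing.
It also fails if it takes over 40 s, if anything falls off the work surface, if the arm or the gripper's body presses on something with over 40 N, if the wrist force passes 120 N, or if a joint passes its speed limit or range.

## Working session

There is one attempt and no reset: what is moved stays moved. The work goes in short steps, Python scripts to look and compute and a tool call to move; the robot and the scene stay as the last step left them, time stands still between calls to the robot, and variables do not carry over. Pictures are saved under pics/ and viewed, about 8 in all and at most 12, crops included, and the job is handed in when it is done.

Besides the shell and the picture viewer there is one more tool, called after "Emit:" in YAML: its name, and indented under it one key for each argument. step_arm: Moves the arm, as the interface text tells. Its arguments: {"type":"object","properties":{"deltas":{"type":"array","items":{"type":"object","properties":{"ax":{"type":"number"},"ay":{"type":"number"},"az":{"type":"number"},"x":{"type":"number"},"y":{"type":"number"},"z":{"type":"number"},"claw":{"type":"number"}}}},"grip_force":{"type":"number"}},"required":["deltas"]}

```bash
mkdir -p pics; cat > h.py <<'E'
import numpy as np, cv2
from cell import arm, imaging, finder
def snap(n,f):
    im,d=imaging.get_image(n); cv2.imwrite(f'pics/{f}.png',im[:,:,::-1]); np.save(f'pics/{f}.npy',d); return im,d
def unproj(n,d,r,c):
    i=imaging.camera_info(n);K=np.array(i['K']);R=cv2.Rodrigues(np.array(i['rvec'],float))[0];t=np.array(i['tvec']).ravel()
    r=np.asarray(r,float);c=np.asarray(c,float)
    z=d[r.astype(int),c.astype(int)]
    p=np.stack([(c-K[0,2])/K[0,0]*z,(r-K[1,2])/K[1,1]*z,z],-1)
    return (p-t)@R
def proj(n,P):
    i=imaging.camera_info(n)
    return cv2.projectPoints(np.array(P,float).reshape(-1,1,3),np.array(i['rvec'],float),np.array(i['tvec'],float),np.array(i['K']),None)[0].reshape(-1,2)
E
python3 - <<'E'
from h import *
o=arm.get_obs();print(o['t'],o['tool_pos'],o['ee_rot'],o['ft_force'])
ims=[]
for n in('scene','side'):
    im,d=snap(n,n+'0');ims.append(im)
    for q in('sorter','cell_a','pad_left','pad_right','shelf_edge','spray','driver','partsbox','gate'):
        for f in finder.look_for(n,q)[:5]:
            r,c=f['at'];r=min(int(r),383);c=min(int(c),511);print(n,q,round(f['p'],2),(r,c),unproj(n,d,r,c).round(3))
cv2.imwrite('pics/both0.png',cv2.resize(np.hstack(ims)[:,:,::-1],(1024,384))[:, :])
E
```

```text
0.0 [ 0.2045388  -0.4558816   0.23082311] [-3.07095154e+00 -6.57415909e-01  4.19366859e-04] [ 0.54832761  0.04314171 -0.15444649]
scene sorter 0.92 (210, 265) [ 0.534 -0.011  0.009]
scene cell_a 0.59 (194, 313) [0.36  0.005 0.009]
scene cell_a 0.55 (165, 215) [ 0.512 -0.323  0.007]
scene cell_a 0.52 (162, 286) [ 0.318 -0.179  0.024]
scene pad_left 0.97 (189, 266) [ 0.521 -0.027  0.069]
scene pad_left 0.59 (211, 267) [ 0.533 -0.003  0.01 ]
scene pad_right 0.85 (190, 267) [ 0.525 -0.018  0.072]
scene pad_right 0.54 (164, 258) [ 0.511 -0.082  0.123]
scene shelf_edge 0.91 (207, 267) [ 0.519 -0.021  0.009]
scene spray 0.96 (279, 296) [0.709 0.323 0.096]
scene driver 0.6 (162, 284) [ 0.323 -0.184  0.024]
scene partsbox 0.73 (229, 196) [ 0.762 -0.011  0.04 ]
scene gate 0.63 (190, 269) [ 0.522 -0.011  0.074]
side sorter 0.66 (205, 234) [0.528 0.031 0.084]
side sorter 0.62 (252, 251) [ 0.502 -0.131  0.113]
side cell_a 0.67 (233, 249) [ 0.514 -0.093  0.129]
side cell_a 0.58 (357, 293) [ 0.505 -0.338  0.016]
side cell_a 0.51 (259, 174) [ 0.355 -0.013  0.015]
side cell_a 0.5 (224, 249) [ 0.524 -0.07   0.128]
side pad_left 0.64 (123, 253) [0.684 0.275 0.106]
side pad_left 0.59 (203, 234) [0.529 0.034 0.088]
side pad_right 0.78 (203, 230) [0.52  0.037 0.089]
side pad_right 0.28 (121, 252) [0.681 0.275 0.114]
side shelf_edge 0.64 (248, 246) [ 0.497 -0.116  0.111]
side spray 0.89 (123, 250) [0.676 0.277 0.108]
side driver 0.9 (331, 177) [ 0.308 -0.193  0.023]
side partsbox 0.61 (214, 329) [ 0.749 -0.055  0.039]
side gate 0.96 (206, 230) [0.517 0.03  0.086]
```

View pics/scene0.png

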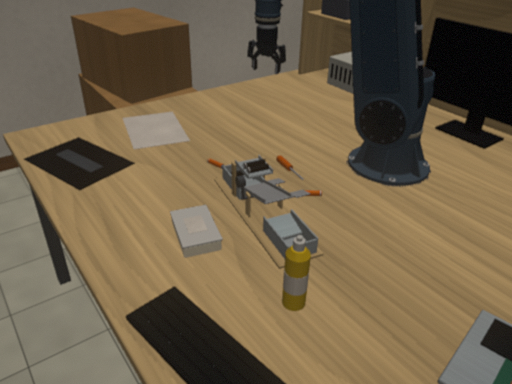

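View pics/side0.png

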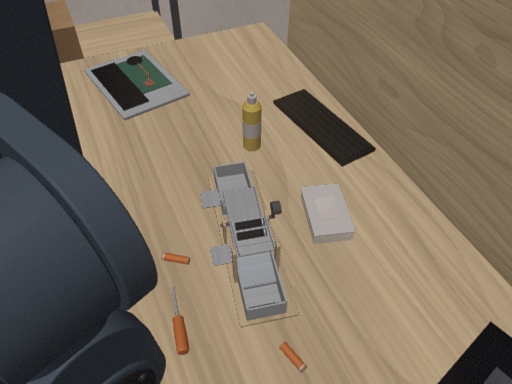

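Side picture: sorter from (row 175, col 233) to (300, 265). The two black cells are at (224,249) and (233,249). The orange look-alikes at (258,175) and (357,293) aren't meant, since the cells I need are black and lie on the shelf. Next I'll work out the sorter's pose from the depth data.

```bash
cat > fit.py <<'E'
from h import *
rr,cc=np.mgrid[0:384,0:512]
P=[]
for n in('side','scene'):
    d=np.load(f'pics/{n}0.npy'); p=unproj(n,d,rr.ravel(),cc.ravel()); P.append(p[d.ravel()>0])
H=np.zeros((700,450))
for p in P:
    m=(p[:,0]>.25)&(p[:,0]<.7)&(p[:,1]>-.4)&(p[:,1]<.3)&(p[:,2]<.16)&(p[:,2]>-.01)
    q=p[m]; print(len(q), np.median(q[q[:,2]<.006,2]))
    np.maximum.at(H,(((.3-q[:,1])*1000).astype(int),((q[:,0]-.25)*1000).astype(int)),q[:,2])
H=cv2.dilate(H,np.ones((3,3)))
v=cv2.applyColorMap(np.clip(H*1900,0,255).astype(np.uint8),cv2.COLORMAP_JET)
s=cv2.resize(cv2.imread('pics/side0.png')[150:330,180:310],None,fx=3.2,fy=3.2,interpolation=cv2.INTER_CUBIC)
v=cv2.resize(v,(385,600)); out=np.zeros((600,801,3),np.uint8); out[:,:385]=v; s=s[:600]; out[:s.shape[0],385:385+s.shape[1]]=s[:,:416]
cv2.imwrite('pics/top.png',out)
E
python3 fit.py
```

```text
42054 -0.001156499620781451
18610 8.448662381030295e-05
```

View pics/top.png

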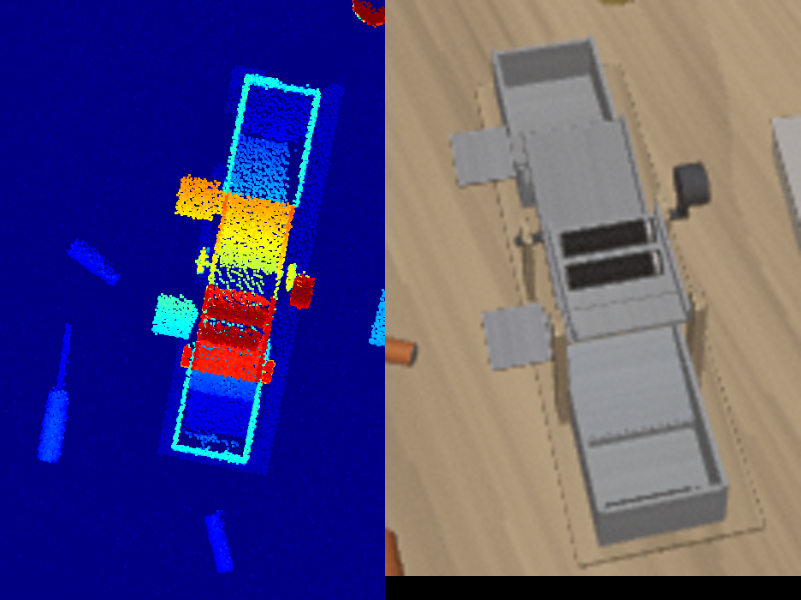

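The height map shows the sorter clearly: the left pad is raised (orange, map (195,198)), the right pad is low, and the black cells lie on the red shelf. Now I'll fit the pose.

```bash
cat >> fit.py <<'E'
A=np.vstack(P)
c=np.array([.517,-.005]);th=np.arctan2(-.095,.45) # y axis angle offset
for k in range(8):
    ex=np.array([np.cos(th),np.sin(th)]);ey=np.array([-ex[1],ex[0]])
    u=(A[:,:2]-c)@ex;w=(A[:,:2]-c)@ey;z=A[:,2]
    m=(z>.047)&(z<.06)&(abs(u)<55)&(abs(u)<.055)&(abs(w)>.1)&(abs(w)<.24)
    r=cv2.minAreaRect(np.stack([u[m],w[m]],-1).astype(np.float32)*1000)
    (a,b),(W,Hh),ang=r
    if W>Hh: ang-=90
    if abs(ang)>45: ang-=90*np.sign(ang)
    c=c+ex*a/1000+ey*b/1000; th+=np.radians(ang)
print(r,'c',c,'th',th)
ex=np.array([np.cos(th),np.sin(th)]);ey=np.array([-ex[1],ex[0]])
u=(A[:,:2]-c)@ex;w=(A[:,:2]-c)@ey
def rep(n,m): print(n,m.sum(),'u',np.percentile(u[m],[2,50,98]).round(4),'w',np.percentile(w[m],[2,50,98]).round(4),'z',np.percentile(z[m],[5,50,95]).round(4))
rep('padL',(abs(u+.072)<.03)&(abs(w-.073)<.04)&(z>.06))
rep('padR',(abs(u+.075)<.025)&(abs(w+.073)<.04)&(z>.03))
rep('shelf',(abs(u)<.03)&(w<-.1)&(w>-.13)&(z>.1))
for lo in np.arange(-.1,-.035,.004): 
    m=(abs(u)<.02)&(w>lo)&(w<lo+.004)&(z>.1); print(round(lo,3),m.sum(),np.percentile(z[m],95).round(4) if m.any() else '')
rep('cells',(abs(u)<.06)&(z>.124)&(w<-.03)&(w>-.11))
rep('trayR',(abs(u)<.03)&(w<-.16)&(w>-.21)&(z<.06))
def W(x,y): return (c+ex*x+ey*y).round(4)
for n,x,y in(('padL',-.072,.073),('edge',0,-.03),('push0',0,-.112)): print(n,W(x,y))
E
python3 fit.py
```

```text
42054 -0.001156499620781451
18610 8.448662381030295e-05
((0.0, 0.0), (105.46890258789062, 448.84820556640625), 0.0) c [ 0.53844115 -0.0143186 ] th -0.1954463283236028
padL 447 u [-0.0938 -0.0703 -0.0435] w [0.0488 0.0698 0.0916] z [0.0864 0.0929 0.0996]
padR 452 u [-0.0938 -0.0718 -0.051 ] w [-0.1088 -0.0727 -0.0493] z [0.0466 0.0526 0.0601]
shelf 348 u [-0.0288  0.0005  0.0289] w [-0.1259 -0.1141 -0.1007] z [0.1103 0.113  0.1157]
-0.1 21 0.1164
-0.096 27 0.1148
-0.092 75 0.1298
-0.088 64 0.132
-0.084 39 0.1327
-0.08 34 0.1324
-0.076 34 0.1315
-0.072 15 0.1272
-0.068 1 0.1282
-0.064 55 0.1286
-0.06 70 0.1308
-0.056 36 0.1326
-0.052 41 0.1325
-0.048 48 0.1326
-0.044 32 0.1312
-0.04 10 0.1285
-0.036 24 0.1162
cells 621 u [-0.0387 -0.0025  0.0336] w [-0.0909 -0.0692 -0.0411] z [0.1246 0.129  0.1324]
trayR 442 u [-0.0284 -0.0018  0.0288] w [-0.2041 -0.1791 -0.1608] z [0.0096 0.0126 0.0268]
padL [0.482  0.0713]
edge [ 0.5326 -0.0437]
push0 [ 0.5167 -0.1242]
```

Emit:
step_arm:
  deltas:
    - {"x": 2.35, "y": -1.84, "claw": 1}
    - {"x": 2.35, "y": -1.84, "claw": 1}
    - {"x": 2.35, "y": -1.84, "claw": 1}
    - {"x": 2.35, "y": -1.84, "claw": 1}
    - {"x": 2.35, "y": -1.84, "claw": 1}
    - {"x": 2.35, "y": -1.84, "claw": 1}
    - {"x": 2.35, "y": -1.84, "claw": 1}
    - {"x": 2.35, "y": -1.84, "claw": 1}
    - {"x": 2.35, "y": -1.84, "claw": 1}
    - {"x": 2.35, "y": -1.84, "claw": 1}
    - {"x": 2.35, "y": -1.84, "claw": 1}
    - {"x": 2.35, "y": -1.84, "claw": 1}
    - {"x": 2.35, "y": -1.84, "claw": 1}
    - {"x": 2.35, "y": -1.84, "claw": 1}
    - {"x": 2.35, "y": -1.84, "claw": 1}
    - {"x": 2.35, "y": -1.84, "claw": 1}
    - {"x": 2.35, "y": -1.84, "claw": 1}
    - {"x": 2.35, "y": -1.84, "claw": 1}
    - {"x": 2.35, "y": -1.84, "claw": 1}
    - {"x": 2.35, "y": -1.84, "claw": 1}
  grip_force: 20

```text
$.deltas[0]: bad value
```

Emit:
step_arm:
  deltas:
    - {"az": -0.136}
    - {"az": -0.136}
    - {"az": -0.136}
    - {"az": -0.136}
    - {"az": -0.136}
    - {"az": -0.136}
    - {"az": -0.137}
    - {}

```text
$.deltas[0]: bad value
```

Emit:
step_arm:
  deltas:
    - {"ax": 0, "ay": 0, "az": 0, "x": 2.35, "y": -1.84, "z": 0, "claw": 1}
    - {"ax": 0, "ay": 0, "az": 0, "x": 2.35, "y": -1.84, "z": 0, "claw": 1}
    - {"ax": 0, "ay": 0, "az": 0, "x": 2.35, "y": -1.84, "z": 0, "claw": 1}
    - {"ax": 0, "ay": 0, "az": 0, "x": 2.35, "y": -1.84, "z": 0, "claw": 1}
    - {"ax": 0, "ay": 0, "az": 0, "x": 2.35, "y": -1.84, "z": 0, "claw": 1}
    - {"ax": 0, "ay": 0, "az": 0, "x": 2.35, "y": -1.84, "z": 0, "claw": 1}
    - {"ax": 0, "ay": 0, "az": 0, "x": 2.35, "y": -1.84, "z": 0, "claw": 1}
    - {"ax": 0, "ay": 0, "az": 0, "x": 2.35, "y": -1.84, "z": 0, "claw": 1}
    - {"ax": 0, "ay": 0, "az": 0, "x": 2.35, "y": -1.84, "z": 0, "claw": 1}
    - {"ax": 0, "ay": 0, "az": 0, "x": 2.35, "y": -1.84, "z": 0, "claw": 1}
    - {"ax": 0, "ay": 0, "az": 0, "x": 2.35, "y": -1.84, "z": 0, "claw": 1}
    - {"ax": 0, "ay": 0, "az": 0, "x": 2.35, "y": -1.84, "z": 0, "claw": 1}
    - {"ax": 0, "ay": 0, "az": 0, "x": 2.35, "y": -1.84, "z": 0, "claw": 1}
    - {"ax": 0, "ay": 0, "az": 0, "x": 2.35, "y": -1.84, "z": 0, "claw": 1}
    - {"ax": 0, "ay": 0, "az": 0, "x": 2.35, "y": -1.84, "z": 0, "claw": 1}
    - {"ax": 0, "ay": 0, "az": 0, "x": 2.35, "y": -1.84, "z": 0, "claw": 1}
    - {"ax": 0, "ay": 0, "az": 0, "x": 2.35, "y": -1.84, "z": 0, "claw": 1}
    - {"ax": 0, "ay": 0, "az": 0, "x": 2.35, "y": -1.84, "z": 0, "claw": 1}
    - {"ax": 0, "ay": 0, "az": 0, "x": 2.35, "y": -1.84, "z": 0, "claw": 1}
    - {"ax": 0, "ay": 0, "az": 0, "x": 2.35, "y": -1.84, "z": 0, "claw": 1}
  grip_force: 20

```text
t: 3.0
tool_pos: [0.4833, 0.0732, 0.2314]
ee_rot: [3.072, 0.658, 0.0]
ft_force: [0.7, 0.1, -0.0]
grip_width: 0.001
```

Emit:
step_arm:
  deltas:
    - {"ax": 0, "ay": 0, "az": -0.136, "x": 0, "y": 0, "z": 0, "claw": 1}
    - {"ax": 0, "ay": 0, "az": -0.136, "x": 0, "y": 0, "z": 0, "claw": 1}
    - {"ax": 0, "ay": 0, "az": -0.136, "x": 0, "y": 0, "z": 0, "claw": 1}
    - {"ax": 0, "ay": 0, "az": -0.136, "x": 0, "y": 0, "z": 0, "claw": 1}
    - {"ax": 0, "ay": 0, "az": -0.136, "x": 0, "y": 0, "z": 0, "claw": 1}
    - {"ax": 0, "ay": 0, "az": -0.136, "x": 0, "y": 0, "z": 0, "claw": 1}
    - {"ax": 0, "ay": 0, "az": -0.137, "x": 0, "y": 0, "z": 0, "claw": 1}
    - {"ax": 0, "ay": 0, "az": 0, "x": 0, "y": 0, "z": 0, "claw": 1}

```text
t: 3.8
tool_pos: [0.4829, 0.072, 0.2313]
ee_rot: [2.426, 1.996, 0.0]
ft_force: [0.4, 0.6, 0.0]
grip_width: -0.001
```

Emit:
step_arm:
  deltas:
    - {"ax": 0, "ay": 0, "az": 0, "x": 0, "y": 0, "z": 2.5, "claw": 1}
    - {"ax": 0, "ay": 0, "az": 0, "x": 0, "y": 0, "z": 3, "claw": 1}
    - {"ax": 0, "ay": 0, "az": 0, "x": 0, "y": 0, "z": 3, "claw": 1}
    - {"ax": 0, "ay": 0, "az": 0, "x": 0, "y": 0, "z": 2.5, "claw": 1}
    - {"ax": 0, "ay": 0, "az": 0, "x": 0, "y": 0, "z": 1.5, "claw": 1}
    - {"ax": 0, "ay": 0, "az": 0, "x": 0, "y": 0, "z": 0.5, "claw": 1}
    - {"ax": 0, "ay": 0, "az": 0, "x": 0, "y": 0, "z": 0.5, "claw": 1}
    - {"ax": 0, "ay": 0, "az": 0, "x": 0, "y": 0, "z": 0.5, "claw": 1}
    - {"ax": 0, "ay": 0, "az": 0, "x": 0, "y": 0, "z": 0.5, "claw": 1}
    - {"ax": 0, "ay": 0, "az": 0, "x": 0, "y": 0, "z": 0.5, "claw": 1}
    - {"ax": 0, "ay": 0, "az": 0, "x": 0, "y": 0, "z": 0.5, "claw": 1}
    - {"ax": 0, "ay": 0, "az": 0, "x": 0, "y": 0, "z": 0.5, "claw": 1}
    - {"ax": 0, "ay": 0, "az": 0, "x": 0, "y": 0, "z": 0.5, "claw": 1}
    - {"ax": 0, "ay": 0, "az": 0, "x": 0, "y": 0, "z": 0.5, "claw": 1}
    - {"ax": 0, "ay": 0, "az": 0, "x": 0, "y": 0, "z": 0.3, "claw": 1}
    - {"ax": 0, "ay": 0, "az": 0, "x": 0, "y": 0, "z": 0, "claw": 1}

```text
t: 5.4
tool_pos: [0.4825, 0.0719, 0.0578]
ee_rot: [-2.428, -1.993, 0.001]
ft_force: [-0.0, 0.3, 0.8]
grip_width: 0.002
```

Emit:
step_arm:
  deltas:
    - {"ax": 0, "ay": 0, "az": 0, "x": 0, "y": 0, "z": -1, "claw": 1}
    - {"ax": 0, "ay": 0, "az": 0, "x": 0, "y": 0, "z": -3, "claw": 1}
    - {"ax": 0, "ay": 0, "az": 0, "x": 0, "y": 0, "z": -3, "claw": 1}
    - {"ax": 0, "ay": 0, "az": 0, "x": 0, "y": 0, "z": -3, "claw": 1}
    - {"ax": 0, "ay": 0, "az": 0, "x": 0, "y": 0, "z": -2, "claw": 0.7}
    - {"ax": 0, "ay": 0, "az": 0, "x": -3, "y": 0, "z": 0, "claw": 0.7}
    - {"ax": 0, "ay": 0, "az": 0, "x": -3, "y": 1.2, "z": 0, "claw": 0.7}
    - {"ax": 0, "ay": 0, "az": 0, "x": -3, "y": 1.5, "z": 0, "claw": 0.7}
    - {"ax": 0, "ay": 0, "az": 0, "x": -3, "y": 1.5, "z": 0, "claw": 0.7}
    - {"ax": 0, "ay": 0, "az": 0, "x": -3, "y": 1.5, "z": 0, "claw": 0.7}
    - {"ax": 0, "ay": 0, "az": 0, "x": -3, "y": 1.5, "z": 0, "claw": 0.7}
    - {"ax": 0, "ay": 0, "az": 0, "x": -0.5, "y": 0, "z": 0, "claw": 0.7}
    - {"ax": 0, "ay": 0, "az": 0, "x": 0, "y": 0, "z": 0, "claw": 0.7}

```text
t: 6.7
tool_pos: [0.5174, -0.1242, 0.1789]
ee_rot: [2.43, 1.991, 0.0]
ft_force: [-0.6, 0.2, 0.2]
grip_width: 0.299
```

```bash
python3 - <<'E'
from h import *
o=arm.get_obs();print(o['t'],o['tool_pos'],o['grip_width'])
c=np.array([.5384,-.0143]);th=-.1954;ex=np.array([np.cos(th),np.sin(th)]);ey=np.array([-ex[1],ex[0]])
print('tip sorter',(o['tool_pos'][:2]-c)@ex,(o['tool_pos'][:2]-c)@ey)
im,d=snap('side','side1');w,_=snap('wrist','wrist1')
rr,cc=np.mgrid[0:384,0:512];p=unproj('side',d,rr.ravel(),cc.ravel());u=(p[:,:2]-c)@ex;v=(p[:,:2]-c)@ey
for s in(1,-1):
    m=(abs(u+.075)<.018)&(abs(v-s*.073)<.02)&(p[:,2]>.03)&(p[:,2]<.12);print('pad',s,m.sum(),np.median(p[m,2]))
a=cv2.resize(im[150:330,180:310],(390,540),interpolation=cv2.INTER_CUBIC);b=cv2.resize(w,(410,308));b=np.vstack([b,np.zeros((232,410,3),np.uint8)])
cv2.imwrite('pics/c1.png',np.hstack([a,b])[:,:,::-1])
E
```

```text
6.7 [ 0.51736567 -0.12423676  0.1789252 ] 0.2986544380113737
tip sorter 0.0007111537887978393 -0.11192867271297159
pad 1 129 0.0520765649367243
pad -1 195 0.09451034211266977
```

View pics/c1.png

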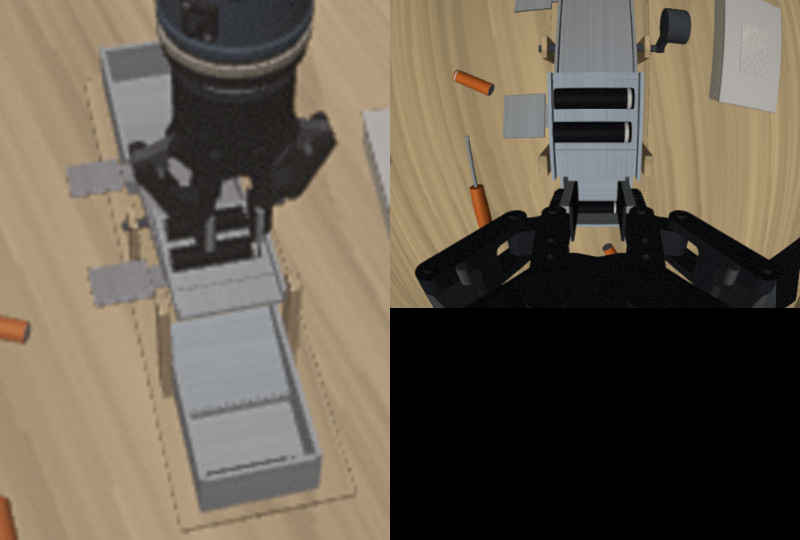

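The gate is tipped left: left pad at 52 mm, right pad at 95 mm. Both black cells are still on the shelf, at wrist crop (98,590) and (131,592), with no orange among them. I'm lowering the fingers behind them and starting to push.

Emit:
step_arm:
  deltas:
    - {"ax": 0, "ay": 0, "az": 0, "x": 0, "y": 0, "z": 2, "claw": 0.7}
    - {"ax": 0, "ay": 0, "az": 0, "x": 0, "y": 0, "z": 2, "claw": 0.7}
    - {"ax": 0, "ay": 0, "az": 0, "x": 0, "y": 0, "z": 1.3, "claw": 0.7}
    - {"ax": 0, "ay": 0, "az": 0, "x": 0, "y": 0, "z": 0.5, "claw": 0.7}
    - {"ax": 0, "ay": 0, "az": 0, "x": 0, "y": 0, "z": 0, "claw": 0.7}
    - {"ax": 0, "ay": 0, "az": 0, "x": 0.3, "y": 0, "z": 0, "claw": 0.7}
    - {"ax": 0, "ay": 0, "az": 0, "x": 0.3, "y": 0, "z": 0, "claw": 0.7}
    - {"ax": 0, "ay": 0, "az": 0, "x": 0.3, "y": 0, "z": 0, "claw": 0.7}
    - {"ax": 0, "ay": 0, "az": 0, "x": 0.3, "y": 0, "z": 0, "claw": 0.7}
    - {"ax": 0, "ay": 0, "az": 0, "x": 0.3, "y": 0, "z": 0, "claw": 0.7}
    - {"ax": 0, "ay": 0, "az": 0, "x": 0.3, "y": 0, "z": 0, "claw": 0.7}
    - {"ax": 0, "ay": 0, "az": 0, "x": 0.3, "y": 0, "z": 0, "claw": 0.7}
    - {"ax": 0, "ay": 0, "az": 0, "x": 0.3, "y": 0, "z": 0, "claw": 0.7}

```text
t: 8.1
tool_pos: [0.5221, -0.0997, 0.1203]
ee_rot: [-2.428, -1.993, 0.0]
ft_force: [-0.5, -1.8, 1.3]
grip_width: 0.296
```

```bash
python3 - <<'E'
from h import *
o=arm.get_obs();print(o['t'],o['tool_pos'],o['ft_force'])
w,_=snap('wrist','wrist2');im,_=snap('side','side2')
cv2.imwrite('pics/c2.png',np.hstack([cv2.resize(w[0:300,130:380],(400,480)),cv2.resize(im[150:330,180:330],(400,480))])[:,:,::-1])
E
```

```text
8.1 [ 0.52212215 -0.09969321  0.12028842] [-0.48000589 -1.78538583  1.26549962]
```

View pics/c2.png

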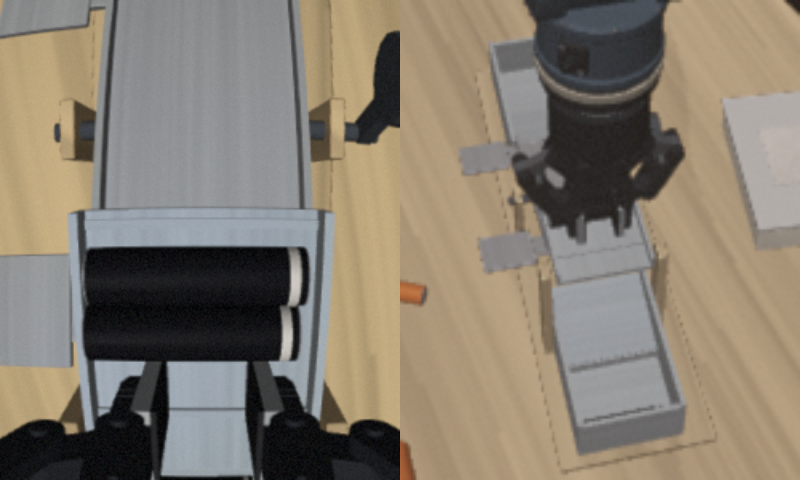

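The wrist picture shows both cells parallel and touching, with fingers behind them and a clear gate beyond. I'll keep pushing.

Emit:
step_arm:
  deltas:
    - {"ax": 0, "ay": 0, "az": 0, "x": 0.3, "y": 0, "z": 0, "claw": 0.7}
    - {"ax": 0, "ay": 0, "az": 0, "x": 0.3, "y": 0, "z": 0, "claw": 0.7}
    - {"ax": 0, "ay": 0, "az": 0, "x": 0.3, "y": 0, "z": 0, "claw": 0.7}
    - {"ax": 0, "ay": 0, "az": 0, "x": 0.3, "y": 0, "z": 0, "claw": 0.7}
    - {"ax": 0, "ay": 0, "az": 0, "x": 0.3, "y": 0, "z": 0, "claw": 0.7}
    - {"ax": 0, "ay": 0, "az": 0, "x": 0.3, "y": 0, "z": 0, "claw": 0.7}
    - {"ax": 0, "ay": 0, "az": 0, "x": 0.3, "y": 0, "z": 0, "claw": 0.7}
    - {"ax": 0, "ay": 0, "az": 0, "x": 0, "y": 0, "z": 0, "claw": 0.7}
    - {"ax": 0, "ay": 0, "az": 0, "x": 0, "y": 0, "z": 0, "claw": 0.7}
    - {"ax": 0, "ay": 0, "az": 0, "x": 0, "y": 0, "z": 0, "claw": 0.7}
    - {"ax": 0, "ay": 0, "az": 0, "x": 0, "y": 0, "z": 0, "claw": 0.7}
    - {"ax": 0, "ay": 0, "az": 0, "x": 0, "y": 0, "z": 0, "claw": 0.7}

```text
t: 9.4
tool_pos: [0.5262, -0.0794, 0.1203]
ee_rot: [-2.428, -1.993, 0.0]
ft_force: [-0.4, -0.4, -0.6]
grip_width: 0.3
```

```bash
python3 - <<'E'
from h import *
o=arm.get_obs();print(o['t'],o['tool_pos'],o['ft_force'])
w,_=snap('wrist','wrist3');im,_=snap('scene','scene3')
cv2.imwrite('pics/c3.png',np.hstack([cv2.resize(w[0:300,130:380],(400,480)),cv2.resize(im[140:270,200:330],(400,480))])[:,:,::-1])
E
```

```text
9.4 [ 0.52617277 -0.07942317  0.12030439] [-0.41302757 -0.39139034 -0.59167799]
```

View pics/c3.png

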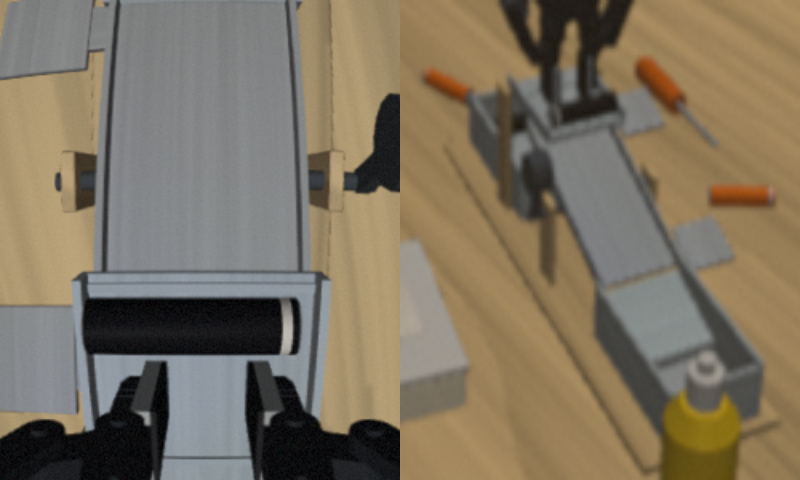

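Cell_a has left the shelf. Cell_b is just behind the left rib, at (325,190) in the picture. I'm pushing it in small steps.

Emit:
step_arm:
  deltas:
    - {"ax": 0, "ay": 0, "az": 0, "x": 0.3, "y": 0, "z": 0, "claw": 0.7}
    - {"ax": 0, "ay": 0, "az": 0, "x": 0.3, "y": 0, "z": 0, "claw": 0.7}
    - {"ax": 0, "ay": 0, "az": 0, "x": 0.3, "y": 0, "z": 0, "claw": 0.7}
    - {"ax": 0, "ay": 0, "az": 0, "x": 0.3, "y": 0, "z": 0, "claw": 0.7}
    - {"ax": 0, "ay": 0, "az": 0, "x": 0.1, "y": 0, "z": 0, "claw": 0.7}
    - {"ax": 0, "ay": 0, "az": 0, "x": 0, "y": 0, "z": 0, "claw": 0.7}
    - {"ax": 0, "ay": 0, "az": 0, "x": 0, "y": 0, "z": 0, "claw": 0.7}
    - {"ax": 0, "ay": 0, "az": 0, "x": 0, "y": 0, "z": 0, "claw": 0.7}

```text
t: 10.3
tool_pos: [0.5287, -0.0667, 0.1203]
ee_rot: [-2.428, -1.993, 0.0]
ft_force: [0.1, 0.4, 0.1]
grip_width: 0.298
```

```bash
python3 - <<'E'
from h import *
o=arm.get_obs();print(o['t'],o['tool_pos'],o['ft_force'])
w,_=snap('wrist','wrist4')
cv2.imwrite('pics/c4.png',cv2.resize(w[0:300,130:380],(400,480))[:,:,::-1])
E
```

```text
10.3 [ 0.52870583 -0.06666362  0.12029484] [0.12160904 0.38219181 0.08642967]
```

View pics/c4.png

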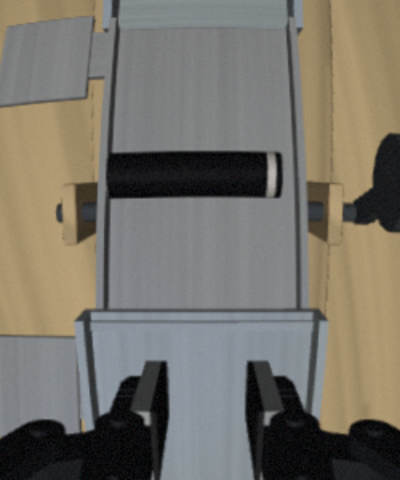

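Cell_b is off the shelf and rolling down the gate at (175,195). I'll lift away and let it settle.

Emit:
step_arm:
  deltas:
    - {"ax": 0, "ay": 0, "az": 0, "x": 0, "y": 0, "z": -2, "claw": 0.7}
    - {"ax": 0, "ay": 0, "az": 0, "x": 0, "y": 0, "z": -3, "claw": 0.7}
    - {"ax": 0, "ay": 0, "az": 0, "x": 0, "y": 0, "z": -3, "claw": 0.7}
    - {"ax": 0, "ay": 0, "az": 0, "x": -3, "y": 0, "z": -2, "claw": 0.7}
    - {"ax": 0, "ay": 0, "az": 0, "x": -4, "y": -2, "z": 0, "claw": 0.7}
    - {"ax": 0, "ay": 0, "az": 0, "x": -4, "y": -2, "z": 0, "claw": 0.7}
    - {"ax": 0, "ay": 0, "az": 0, "x": -4, "y": -2, "z": 0, "claw": 0.7}
    - {"ax": 0, "ay": 0, "az": 0, "x": -4, "y": -2, "z": 0, "claw": 0.7}
    - {"ax": 0, "ay": 0, "az": 0, "x": -4, "y": -2, "z": 0, "claw": 0.7}
    - {"ax": 0, "ay": 0, "az": 0, "x": -3, "y": -2, "z": 0, "claw": 0.7}
    - {"ax": 0, "ay": 0, "az": 0, "x": 0, "y": 0, "z": 0, "claw": 0.7}
    - {"ax": 0, "ay": 0, "az": 0, "x": 0, "y": 0, "z": 0, "claw": 0.7}

```text
t: 11.55
tool_pos: [0.36, -0.2987, 0.2204]
ee_rot: [2.43, 1.991, 0.0]
ft_force: [0.0, 1.1, 0.2]
grip_width: 0.297
```

```bash
python3 - <<'E'
from h import *
o=arm.get_obs();print(o['t'],o['tool_pos'],o['ft_force'])
im,d=snap('side','side5');w,_=snap('wrist','wrist5');s,_=snap('scene','scene5')
c=np.array([.5384,-.0143]);th=-.1954;ex=np.array([np.cos(th),np.sin(th)]);ey=np.array([-ex[1],ex[0]])
rr,cc=np.mgrid[0:384,0:512];p=unproj('side',d,rr.ravel(),cc.ravel());u=(p[:,:2]-c)@ex;v=(p[:,:2]-c)@ey
for S in(1,-1):
    m=(abs(u+.075)<.018)&(abs(v-S*.073)<.02)&(p[:,2]>.03)&(p[:,2]<.12);print('pad',S,m.sum(),np.median(p[m,2]))
for lo in np.arange(.1,.225,.008):
    m=(abs(u)<.02)&(v>lo)&(v<lo+.008);print(round(lo,3),m.sum(),np.median(p[m,2]).round(4) if m.any() else '')
a=cv2.resize(im[140:330,170:320],(440,557));b=cv2.resize(w,(350,262));e=cv2.resize(s[190:300,220:350],(350,295))
cv2.imwrite('pics/c5.png',np.hstack([a,np.vstack([b,e])])[:,:,::-1])
E
```

```text
11.55 [ 0.35996707 -0.29868616  0.22038498] [0.03622307 1.10464087 0.22165531]
pad 1 0 nan
pad -1 0 nan
0.1 0 
0.108 0 
0.116 0 
0.124 0 
0.132 0 
0.14 0 
0.148 0 
0.156 0 
0.164 0 
0.172 0 
0.18 0 
0.188 0 
0.196 0 
0.204 0 
0.212 0 
0.22 0
  return _methods._mean(a, axis=axis, dtype=dtype,
  ret = ret.dtype.type(ret / rcount)
```

View pics/c5.png

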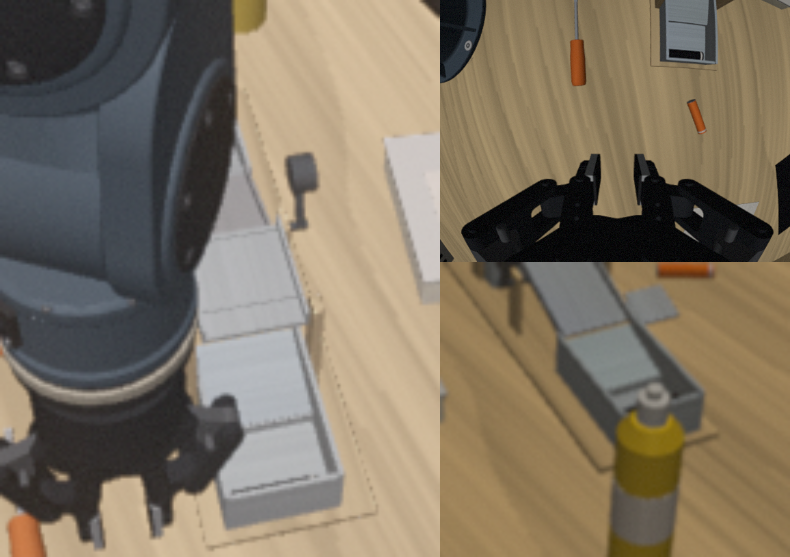

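The arm blocks the side view, so I'll go over high up and check the left tray with the wrist camera.

Emit:
step_arm:
  deltas:
    - {"ax": 0, "ay": 0, "az": 0, "x": 0, "y": 0, "z": -4, "claw": 0.7}
    - {"ax": 0, "ay": 0, "az": 0, "x": 0, "y": 0, "z": -4, "claw": 0.7}
    - {"ax": 0, "ay": 0, "az": 0, "x": 3, "y": 0.5, "z": 0, "claw": 0.7}
    - {"ax": 0, "ay": 0, "az": 0, "x": 3, "y": 0.5, "z": 0, "claw": 0.7}
    - {"ax": 0, "ay": 0, "az": 0, "x": 3, "y": 0.5, "z": 0, "claw": 0.7}
    - {"ax": 0, "ay": 0, "az": 0, "x": 3, "y": 0.5, "z": 0, "claw": 0.7}
    - {"ax": 0, "ay": 0, "az": 0, "x": 3, "y": 0.5, "z": 0, "claw": 0.7}
    - {"ax": 0, "ay": 0, "az": 0, "x": 3, "y": 0.5, "z": 0, "claw": 0.7}
    - {"ax": 0, "ay": 0, "az": 0, "x": 3, "y": 0.5, "z": 0, "claw": 0.7}
    - {"ax": 0, "ay": 0, "az": 0, "x": 3, "y": 0.5, "z": 0, "claw": 0.7}
    - {"ax": 0, "ay": 0, "az": 0, "x": 3, "y": 0.5, "z": 0, "claw": 0.7}
    - {"ax": 0, "ay": 0, "az": 0, "x": 3, "y": 0.5, "z": 0, "claw": 0.7}
    - {"ax": 0, "ay": 0, "az": 0, "x": 3, "y": 0.5, "z": 0, "claw": 0.7}
    - {"ax": 0, "ay": 0, "az": 0, "x": 3, "y": 0.5, "z": 0, "claw": 0.7}
    - {"ax": 0, "ay": 0, "az": 0, "x": 0, "y": 0, "z": 0, "claw": 0.7}

```text
t: 13.2
tool_pos: [0.49, 0.047, 0.2998]
ee_rot: [-2.423, -1.999, 0.0]
ft_force: [-0.4, 0.1, -0.1]
grip_width: 0.299
```

```bash
python3 - <<'E'
from h import *
o=arm.get_obs();print(o['t'],o['tool_pos'],o['ft_force'])
w,_=snap('wrist','wrist6')
cv2.imwrite('pics/c6.png',cv2.resize(w,(768,576))[:,:,::-1])
im,d=snap('side','side6')
for q in('cell_a','spray','driver','partsbox'):
    for f in finder.look_for('side',q)[:4]:
        r,c=map(int,f['at']);print(q,round(f['p'],2),(r,c),unproj('side',d,r,c).round(3))
E
```

```text
13.2 [0.49003826 0.046956   0.29978207] [-0.4162112   0.09555805 -0.12927764]
cell_a 0.8 (259, 174) [ 0.356 -0.012  0.014]
cell_a 0.71 (180, 229) [0.566 0.166 0.028]
cell_a 0.52 (359, 291) [ 0.5   -0.338  0.011]
driver 0.56 (331, 179) [ 0.312 -0.196  0.024]
partsbox 0.7 (213, 331) [ 0.755 -0.055  0.039]
partsbox 0.16 (250, 249) [ 0.5   -0.125  0.114]
```

View pics/c6.png

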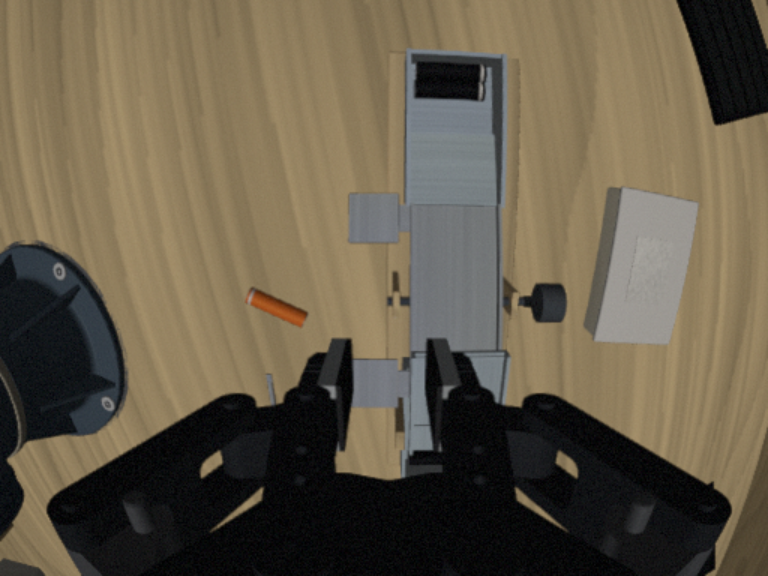

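Both black cells lie side by side in the left tray, at (73,450) and (90,450). The gate is still tipped left and the other things haven't moved. I'm handing in.

```bash
python3 -c "
from h import *
print(arm.job_done())"
```

```text
the job is handed in; nothing more can be done
None
```

The job is done and handed in at about 13.5 s of robot time: both waiting cells are in the left tray and the gate is still tipped to the left.

I pressed the raised left pad down with the shut fingertips, and the gate rocked over. I then pushed the two black cells along the shelf from behind. Each rolled off the edge and down the left chute without being touched again.

**Checks:**
- **Gate:** after the press, depth readings put the left pad at 52 mm and the right pad at 95 mm. The last wrist picture still shows it tipped left. My repeat of the pad-height check failed because the arm blocked the side camera.
- **Cells:** the last wrist picture shows both cells side by side in the left tray.
- **Other things:** the screwdriver, parts box and orange look-alikes measured within about 1 cm of where they started. I never reached near cell_c; the second-last wrist picture shows a black cell in the right tray. The spray can was last seen standing in the scene picture at about 11.6 s. The network didn't find it in the final side view, and it was out of the last wrist picture.
- **Forces:** wrist force readings stayed below 3 N at the end of every move.

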